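Nip up the mould clamp nut with an adjustable wrench

TASK

The adjustable wrench lies around the big nut of the mould clamp with its jaws too wide. Roll its worm with a gentle fingertip until the jaws just nip the nut, then swing the wrench by its handle to tighten the nut a sixth of a turn (60 degrees) clockwise seen from above. Turn the nut only with the wrench, leave the wrench snugly on it, and leave everything else alone.

Things in the scene. Friction and masses are not known exactly. Their poses are not given: they have to be found in the camera images.
- nut_top (a point): Centre of the top of the clamp's steel hex nut: 32 mm across flats, 37 mm across corners, 20 mm high, standing on the clamp's flat steel base plate (300 x 200 mm, top 12 mm above the bench). A stud of 19 mm diameter stands 8 mm out of it. The nut's top is 32 mm above the bench.
- nut (a joint): Turn of the nut on its stud in rad, growing clockwise seen from above; starts within 0.06 of 0. Stiff: about 0.3 N m turns it, and it stays where it is left.
- wrench: Loose adjustable steel wrench, 250 mm, 0.6 kg, flat on the base plate around the nut. Origin on its underside, below the nut's centre when the nut touches the fixed jaw; x from worm to nut and out of the mouth, y from fixed jaw (face at y -16 mm) to movable jaw, z up. Head 16 mm thick, throat at x -22, jaws to x +16. Handle runs from (-56, -4) mm back at 0.26 rad from -x towards -y.
- wrench_handle (a point): Point on the handle's centre line, at (-162, -32, 8) mm in wrench axes, 165 mm from the nut's axis. The handle is 26 mm wide and 9 mm thick, its top 24.5 mm and its underside 15.5 mm above the bench. A round eye of 34 mm diameter ends it 75 mm farther out. Axes as of wrench.
- worm_middle (a point): Middle of the knurled worm (thumb roller) in the wrench's head: a cylinder 19 mm thick, 26 mm long, axis along the wrench's y, at (-42, 4, 11.5) mm in wrench axes (axes as of wrench). It is worn and runs 1 mm out of true: as it turns its top rises and falls between 32 and 34 mm above the bench (4 to 6 mm proud of the head), so it must be followed by feel.
- worm (a joint): Turn of the worm in rad. Rubbing its top towards the nut (wrench +x) makes it grow and closes the jaw by 0.8 mm per rad (0.84 mm per 10 mm rubbed without slip). About 4 N of drag rolls it, so press it with 9 to 13 N: less slips, over 18 N is too much. It does not run back by itself. When the jaws hold the nut it stops and the fingertip slips on it.
- jaw (a joint): Place of the movable jaw along the wrench's y, in m: jaw gap = 38 mm + value, so it falls as the jaws close; starts between -0.0015 and 0.0015 and is near -0.006 when both jaws (the movable one lies on +y) touch the nut's flats.
- spare_nut: Bystander: dark loose hex nut, 24 mm across flats, 14 mm high, on the base plate beyond the mould.
- reamer: Bystander: small brass reamer standing on its 28 mm foot, 55 mm high, on the base plate beside the mould.
- bowl: Bystander: steel bowl, 110 mm wide, 45 mm high, on the bench.
- paddle: Bystander: graphite paddle, 100 x 70 mm with a thin handle, lying on the bench.
- tweezers: Bystander: steel tweezers, 190 mm long, lying on the bench.
- spanner: Bystander: fixed spanner, 160 mm long, lying on the bench.
- jar: Bystander: amber glass jar, 60 mm wide, 85 mm high.

How it is judged:
By the outcome, as a careful person would: the job done as asked, in the order asked, and still so for the second after the job is handed in, with the robot touching nothing.
It also fails if it takes over 72 s, if anything falls off the work surface, if the arm or the gripper's body presses on something with over 40 N, if the wrist force passes 120 N, or if a joint passes its speed limit or range.

ROBOT

A 7-joint arm with a two-finger parallel gripper is mounted at the origin on the work surface. World frame = base frame: x ahead of the robot, y to its left, z up, the work surface at z = 0. Lengths are in m, angles in rad, forces in N, time in s.
With the tool pointing down it reaches from about 0.425 to 0.875 m from the base axis. Payload 4.7 kg.
Tool frame: the origin (TCP) lies midway between the tips of the shut fingers; the grasp point (between the pads) lies 19 mm behind it (ctrl.grip_point_offset is the distance from the TCP to the grasp point, in m); z points along the fingers, y is the line along which they close (so a half turn about z gives the same grasp; the last joint's range is limited). The gripper opens to 87 mm and grips with 3 to 60 N. Pads are 19 mm wide; open, the fingers measure 117 mm over their backs; the gripper's body (75 mm by 190 mm) begins 51 mm behind the grasp point.
Start: joints at [-1.204, 0.321, -0.07, 1.45, 0.023, 1.371, -0.057], TCP at [0.225, 0.61, 0.223] pointing down, gripper open.
Joint ranges: [-2.86, 2.86], [-0.3, 2.09], [-1.38, 1.24], [0.06, 2.45], [-1.56, 4.7], [0.09, 2.05], [-2.69, 2.69]. Speed limits (rad/s): [2.57, 2.57, 3.14, 3.14, 3.14, 3.14, 3.14].

INTERFACE

Orientations are given as a rotation vector (axis times angle).
In Python, from bench import ctrl gives the robot as it stands.
- The arm moves only by the tool move_arm, never from a script. Its argument "increments" is text: rows parted by semicolons, each of 7 numbers parted by spaces: the shift along the world's x, y, z in mm, then the turn, a rotation vector about the world's x, y, z in degrees, then the closure in counts, from 0 (fully open) to 255 (shut). A call has exactly 8 rows; each row shifts and turns the commanded pose from where the row before left it; what a row does not reach is not made up. A row lasts 1/12 s, in which the tool goes at most 41.7 mm and 7.16 degrees, less where a joint would pass 70% of its speed; a pose out of reach is approached as far as the arm can. A call with a gripper value outside its range is refused whole. The fingers move at their own pace and stop on an object; "grip_force" is the grip in N (left out, the last holds). Time passes only in rows, so rows that do not move let the fingers close, or fill a call up. It gives the time, the measured TCP pose, the force, the opening and the grip force at its end, in the units of the state.
- ctrl.get_state(): the state, without advancing time (a new reading comes with each control period).
- ctrl.get_image(name): name is "scene" or "side" or "wrist"; returns a dict with "frame" (420x560x3 uint8, red, green, blue), "depth" (420x560 float32, m along the optical axis (not along the pixel's ray), 0 where there is no reading), "fx", "fy", "cx", "cy" (pixels), "k1" (the pictures are not rectified: a ray, as slopes to the right and down, at radius r is drawn at 1 + k1 r^2 times it, then the intrinsics apply), "position" and "orientation" of the camera in the world. Camera axes: x right, y down, z forward; pixel columns grow to the right and rows downward; lengths in m; the calibration is good to about 2 mm. A picture is of the moment at which its call begins.
- ctrl.close_job(): hands the job in; it is judged then, once.
Trained networks look in a picture, given as the dict that the camera call returned (one of the last four; its "shot" number tells which), for a name from the list of things; names that differ only in an ending like _2 or _b are one class to them, and where a whole thing is asked for, a point or a joint stands for the part that bears it (a point fixed in the world has none). Each returns a list of dicts, best first, with "score" (0 to 1); they miss things now and then, are a little off and sometimes report something else, mostly with a low value. They report only what shows in the picture. A call takes as long as a camera call.
- ctrl.find_in(target, picture): "centre" ([x, y, z] in m, in world coordinates, good to about 4 mm: the middle of the surface that is visible of it).
- ctrl.silhouettes(target, picture): "region" (420x560 bool, what is visible of it).
The state is a dict: "time": time; "joint_positions": joint angles; "qd": joint speeds; "joint_torque": joint torques, N m; "position": TCP position; "tool_rot": TCP orientation; "ft_force": force on the tool from outside, world axes, zero at the start; "torque": the same for the moment, N m; "grip_width": opening from 0.0 (shut) to 1.0 (fully open); "grip_force": force on a finger pad.
Only numpy, scipy, OpenCV 4.12 (cv2) and the standard library are available. Lean on these libraries where they do the work, as an engineer would, in place of code of your own. Each camera call takes 0.05 s, during which the arm holds its last target. There are 200 camera calls.

## Working session

There is one attempt and no reset: what is moved stays moved. The work goes in short steps, Python scripts to look and compute and a tool call to move; the robot and the scene stay as the last step left them, time stands still between calls to the robot, and variables do not carry over. Pictures are saved under pics/ and viewed, at most 10 in all, crops included, and the job is handed in when it is done.

Besides the shell and the picture viewer there is one more tool, called after ">>>" in YAML: its name, and indented under it one key for each argument. move_arm: Moves the arm, as the interface text tells. Its arguments: {"type":"object","properties":{"increments":{"type":"string"},"grip_force":{"type":"number"}},"required":["increments"]}

```bash
ls; mkdir -p pics
python3 - <<'E'
from bench import ctrl
import cv2,numpy as np
s=ctrl.get_state();print({k:np.round(v,3).tolist() for k,v in s.items()})
for n in("scene","side"):
    p=ctrl.get_image(n);cv2.imwrite(f"pics/{n}0.png",p["frame"][:,:,::-1])
    print(n,np.round(p["position"],3),np.round(p["orientation"],3),p["fx"],p["k1"])
    for t in("nut_top","wrench","wrench_handle","worm_middle","spare_nut","reamer","bowl","jar"):
        print(t,[(np.round(d["centre"],4).tolist(),round(d["score"],2)) for d in ctrl.find_in(t,p)[:2]])
E
```

```text
pics
{'time': 0.0, 'joint_positions': [-1.204, 0.322, -0.07, 1.452, 0.023, 1.371, -0.057], 'qd': [-0.0, -0.001, 0.001, -0.001, 0.001, -0.001, 0.0], 'joint_torque': [0.0, -49.129, -0.404, -31.253, -0.064, 0.044, 0.0], 'position': [0.224, 0.609, 0.221], 'tool_rot': [-0.551, -3.093, 0.003], 'ft_force': [0.049, 0.256, 0.669], 'torque': [-0.004, -0.007, 0.049], 'grip_force': 0.0, 'grip_width': 0.998}
scene [ 1.41  -0.554  0.738] [-1.952 -1.03   0.537] 460.3729689991608 -0.0887717564147474
nut_top [([0.6673, 0.0, 0.0331], 0.62)]
wrench [([0.5999, -0.0331, 0.0257], 0.69)]
wrench_handle [([0.5978, -0.0375, 0.0265], 0.86)]
worm_middle [([0.5972, -0.0304, 0.0249], 0.88)]
spare_nut [([0.6483, -0.3821, 0.0051], 0.58), ([0.7775, 0.0867, 0.027], 0.52)]
reamer [([0.7831, -0.0625, 0.0277], 0.53)]
bowl [([0.5847, 0.4822, 0.0292], 0.73), ([0.6662, -0.0017, 0.0334], 0.28)]
jar [([0.7201, 0.3631, 0.0535], 0.84)]
side [0.313 0.9   0.856] [-0.443  2.703 -1.241] 467.84421639105574 -0.0633968646422199
nut_top [([0.6508, 0.0032, 0.0372], 0.7)]
wrench [([0.5796, -0.0287, 0.0265], 0.87)]
wrench_handle [([0.5877, -0.0251, 0.0289], 0.6)]
worm_middle [([0.5843, -0.0249, 0.023], 0.63)]
spare_nut []
reamer []
bowl [([0.6093, 0.4539, 0.0205], 0.66)]
jar [([0.695, 0.397, 0.0613], 0.91)]
```

View both.

View pics/scene0.png

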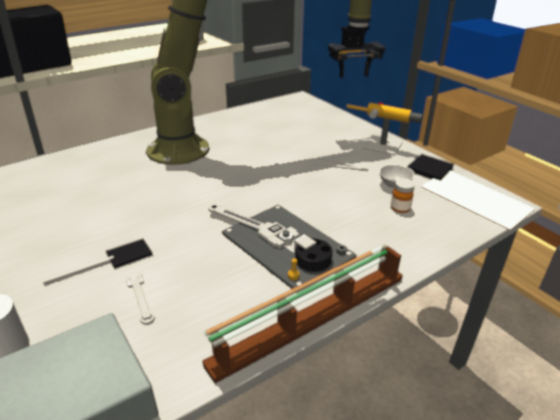

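View pics/side0.png

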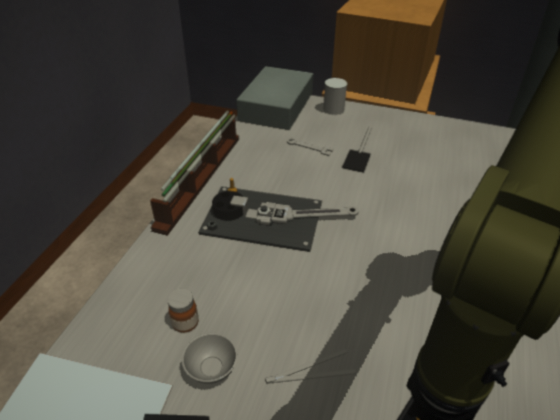

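>>> move_arm:
  increments: "14 -26 4 0 0 0 255;14 -26 4 0 0 0 255;14 -26 4 0 0 0 255;14 -26 4 0 0 0 255;14 -26 4 0 0 0 255;14 -26 4 0 0 0 255;14 -26 4 0 0 0 255;14 -26 4 0 0 0 255"
  grip_force: 20

```text
time: 1.57
position: [0.3371, 0.4006, 0.255]
tool_rot: [0.551, 3.093, 0.001]
ft_force: [0.6, 0.8, -0.2]
grip_width: 0.482
grip_force: 0.0
```

>>> move_arm:
  increments: "14 -26 4 0 0 0 255;14 -26 4 0 0 0 255;14 -26 4 0 0 0 255;14 -26 4 0 0 0 255;14 -26 4 0 0 0 255;14 -26 4 0 0 0 255;14 -26 4 0 0 0 255;14 -26 4 0 0 0 255"

```text
time: 2.23
position: [0.4491, 0.1926, 0.2871]
tool_rot: [0.551, 3.092, 0.001]
ft_force: [-0.2, 0.3, 0.4]
grip_width: 0.008
grip_force: 0.0
```

>>> move_arm:
  increments: "14 -26 4 0 0 0 255;14 -26 4 0 0 0 255;14 -26 4 0 0 0 255;14 -26 4 0 0 0 255;14 -26 4 0 0 0 255;14 -26 4 0 0 0 255;0 0 0 0 0 0 255;0 0 0 0 0 0 255"

```text
time: 2.9
position: [0.5332, 0.0359, 0.3109]
tool_rot: [0.558, 3.091, -0.0]
ft_force: [-0.0, 0.4, -0.1]
grip_width: 0.002
grip_force: 0.0
```

```bash
cat > h.py <<'E'
from bench import ctrl
import cv2,numpy as np
from scipy.spatial.transform import Rotation as R
def proj(p,X):
    c=R.from_rotvec(p["orientation"]).inv().apply(np.atleast_2d(X)-p["position"])
    s=c[:,:2]/c[:,2:];s=s*(1+p["k1"]*(s**2).sum(1,keepdims=True))
    return s*[p["fx"],p["fy"]]+[p["cx"],p["cy"]]
def unproj(p,uv,z):
    d=(np.atleast_2d(uv).astype(float)-[p["cx"],p["cy"]])/[p["fx"],p["fy"]];s=d.copy()
    for _ in range(20): s=d/(1+p["k1"]*(s**2).sum(1,keepdims=True))
    r=R.from_rotvec(p["orientation"]).apply(np.c_[s,np.ones(len(s))])
    return p["position"]+r*((z-p["position"][2])/r[:,2:])
E
python3 - <<'E'
from h import *
s=ctrl.get_state();print({k:np.round(v,3).tolist() for k,v in s.items()})
p=ctrl.get_image("wrist");cv2.imwrite("pics/w1.png",p["frame"][:,:,::-1]);print(p["position"],p["orientation"],p["fx"],p["k1"],p["shot"])
for t in("nut_top","wrench","wrench_handle","worm_middle","spare_nut","reamer"):
    print(t,[(np.round(d["centre"],4).tolist(),round(d["score"],2),np.round(proj(p,d["centre"]))) for d in ctrl.find_in(t,p)[:2]])
np.save("w1.npy",p,allow_pickle=True)
E
```

```text
{'time': 2.9, 'joint_positions': [-0.583, 0.036, 0.483, 1.612, -0.017, 1.497, 1.115], 'qd': [-0.029, -0.007, -0.052, 0.02, -0.021, 0.002, -0.007], 'joint_torque': [1.423, -29.947, 2.02, -32.194, 0.321, 0.029, 0.094], 'position': [0.533, 0.036, 0.311], 'tool_rot': [0.558, 3.091, -0.0], 'ft_force': [-0.037, 0.351, -0.131], 'torque': [0.02, -0.007, 0.018], 'grip_force': 0.0, 'grip_width': 0.002}
[0.47000627 0.05919922 0.47307789] [2.4092285  1.67220585 0.20721763] 341.50411443428675 -0.08591526530260907 3
nut_top []
wrench [([0.522, -0.0454, 0.0243], 0.96, array([[223., 189.]]))]
wrench_handle [([0.5218, -0.046, 0.0235], 0.96, array([[223., 189.]]))]
worm_middle [([0.5248, -0.0434, 0.0238], 0.89, array([[225., 190.]]))]
spare_nut []
reamer []
```

View pics/w1.png

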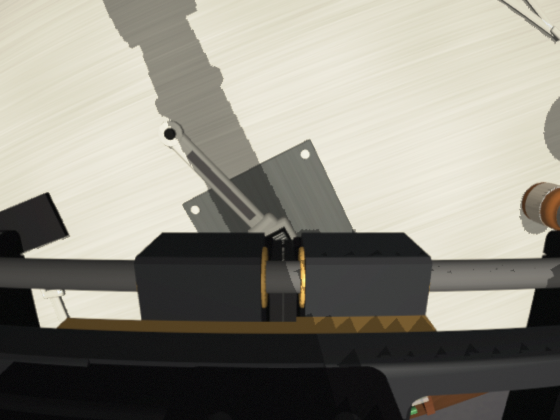

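>>> move_arm:
  increments: "23 -10 -10 0 0 0 255;23 -10 -10 0 0 0 255;23 -10 -10 0 0 0 255;23 -10 -10 0 0 0 255;23 -10 -10 0 0 0 255;23 -10 -10 0 0 0 255;0 0 0 0 0 0 255;0 0 0 0 0 0 255"

```text
time: 3.92
position: [0.6704, -0.0221, 0.2487]
tool_rot: [-0.552, -3.09, 0.003]
ft_force: [0.3, -0.1, 0.1]
grip_width: 0.006
grip_force: 0.0
```

Run:
```python
from h import *
s=ctrl.get_state();print(s["time"],s["position"],s["tool_rot"])
p=ctrl.get_image("wrist");cv2.imwrite("pics/w2.png",p["frame"][:,:,::-1]);print(p["position"],p["orientation"],p["shot"])
for t in("nut_top","wrench","wrench_handle","worm_middle","spare_nut","reamer"):
    print(t,[(np.round(d["centre"],4).tolist(),round(d["score"],2),np.round(proj(p,d["centre"]))) for d in ctrl.find_in(t,p)[:2]])
np.save("w2.npy",p,allow_pickle=True)
```

```text
3.9167 [ 0.67041036 -0.02213992  0.24866105] [-5.51532032e-01 -3.08970271e+00  2.52021266e-03]
[0.60781572 0.0010452  0.41106794] [2.40756965 1.67830089 0.20232414] 4
nut_top [([0.6579, -0.0006, 0.033], 0.64, array([[298., 168.]]))]
wrench [([0.5887, -0.0277, 0.0232], 0.93, array([[253., 117.]])), ([0.655, 0.0012, 0.0329], 0.22, array([[298., 165.]]))]
wrench_handle [([0.587, -0.0259, 0.0272], 0.65, array([[254., 115.]]))]
worm_middle []
spare_nut [([0.7658, 0.0939, 0.0218], 0.79, array([[401., 225.]]))]
reamer [([0.5879, -0.0275, 0.0246], 0.48, array([[253., 117.]])), ([0.6033, -0.3736, 0.0073], 0.21, array([[ 15., 227.]]))]
```

View pics/w2.png

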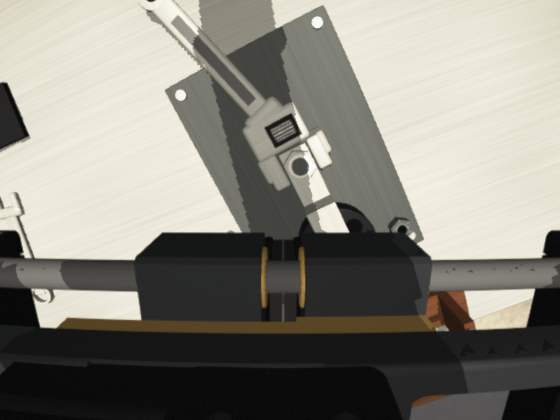

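Run:
```python
from h import *
p=np.load("w2.npy",allow_pickle=True).item()
f=p["frame"][80:230,200:400,::-1]
cv2.imwrite("pics/w2c.png",cv2.resize(f,None,fx=4,fy=4,interpolation=cv2.INTER_CUBIC))
pts=[((300,166),.040),((283,129),.033),((152,1),.022)]
for u,z in pts: print(unproj(p,[u],z)[0].round(4))
```

```text
[0.6554 0.0028 0.04  ]
[ 0.6121 -0.0009  0.033 ]
[ 0.4357 -0.0847  0.022 ]
```

View pics/w2c.png

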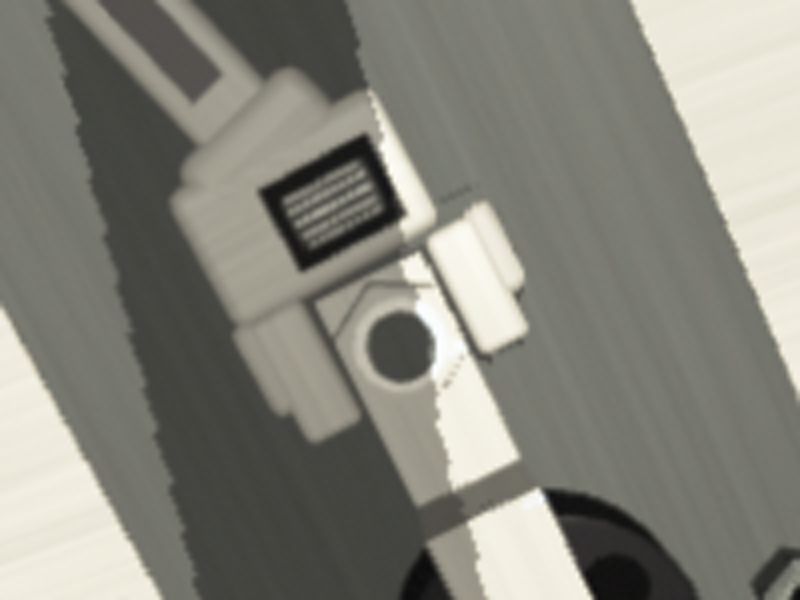

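Run:
```python
from h import *
p=np.load("w2.npy",allow_pickle=True).item()
def W(c,z): return unproj(p,[[200+c[0]/4-.375,80+c[1]/4-.375]],z)[0]
def ang(a,b,z):
    d=W(b,z)-W(a,z);return round(np.arctan2(d[1],d[0]),3),round(np.hypot(*d[:2])*1e3,1)
print("slot",ang((262,190),(368,135),.028),ang((300,270),(405,213),.028),ang((262,190),(300,270),.028),ang((368,135),(405,213),.028))
print("jaws",ang((310,303),(360,415),.028),ang((427,240),(485,355),.028),"bar",ang((322,305),(425,505),.032),ang((425,255),(520,460),.032))
print("slotc",W((334,202),.028),"stud",W((400,346),.040), "eyes")
d=p["depth"]
for c in((334,202),(400,345),(350,310),(450,420),(490,520),(455,395),(380,300),(250,240),(470,300),(580,300)):
    u,v=int(200+c[0]/4),int(80+c[1]/4);print(c,round(float(p["position"][2]-d[v,u]),4))
```

```text
slot (np.float64(1.686), np.float64(32.5)) (np.float64(1.711), np.float64(32.9)) (np.float64(0.089), np.float64(24.1)) (np.float64(0.104), np.float64(23.3))
jaws (np.float64(0.065), np.float64(34.6)) (np.float64(0.132), np.float64(36.0)) bar (np.float64(0.123), np.float64(63.8)) (np.float64(0.099), np.float64(63.7))
slotc [ 0.61331889 -0.00120566  0.028     ] stud [0.65538741 0.00241517 0.04      ] eyes
(334, 202) 0.0407
(400, 345) 0.0408
(350, 310) 0.0202
(450, 420) 0.0073
(490, 520) 0.042
(455, 395) 0.0097
(380, 300) 0.0368
(250, 240) 0.0352
(470, 300) 0.0306
(580, 300) 0.0156
```

Run:
```python
from h import *
p=np.load("w1.npy",allow_pickle=True).item();q=np.load("w2.npy",allow_pickle=True).item()
e=unproj(p,[[171,133]],.022)[0];w=unproj(q,[[200+334/4-.4,80+202/4-.4]],.03)[0]
print(e,w); d=w-e; print(np.hypot(*d[:2]),np.arctan2(d[1],d[0])-np.arctan2(55.3,192.5))
m=ctrl
s=p["frame"]
```

```text
[ 0.4295896 -0.0813068  0.022    ] [ 0.6132555  -0.00121023  0.03      ]
0.200371212819305 0.1314942623089176
```

>>> move_arm:
  increments: "-8 2.5 -24 0 0 3.5 255;-8 2.5 -24 0 0 3.5 255;-8 2.5 -24 0 0 3.5 255;-8 2.5 -24 0 0 3.5 255;-8 2.5 -24 0 0 3.5 255;-8 2.5 -24 0 0 3.5 255;-8 2.5 -24 0 0 3.5 255;-8 2.5 -24 0 0 3.3 255"

```text
time: 4.93
position: [0.6062, -0.0014, 0.0584]
tool_rot: [-0.213, 3.133, 0.001]
ft_force: [0.4, 0.9, 0.0]
grip_width: 0.004
grip_force: 0.0
```

>>> move_arm:
  increments: "0 0 0 0 0 0 255;0 0 0 0 0 0 255;0 0 0 0 0 0 255;0 0 0 0 0 0 255;0 0 0 0 0 0 255;0 0 0 0 0 0 255;0 0 0 0 0 0 255;0 0 0 0 0 0 255"

```text
time: 5.6
position: [0.607, -0.0021, 0.059]
tool_rot: [-0.207, 3.134, 0.0]
ft_force: [0.2, 0.2, 0.4]
grip_width: 0.008
grip_force: 0.0
```

Run:
```python
from h import *
s=ctrl.get_state();print({k:np.round(v,4).tolist() for k,v in s.items()})
T=R.from_rotvec(s["tool_rot"]).as_matrix();print(T.round(4))
p=ctrl.get_image("wrist")
t=s["position"]; print(proj(p,[t,t+[.0,0,-.012]]))
cv2.imwrite("pics/w3.png",cv2.resize(p["frame"][100:320,150:410,::-1],None,fx=2.7,fy=2.7,interpolation=cv2.INTER_CUBIC))
```

```text
{'time': 5.6, 'joint_positions': [-0.3974, 0.3788, 0.4323, 1.7582, -0.1805, 1.043, 1.8022], 'qd': [0.0009, 0.0026, -0.0023, 0.0039, -0.0024, -0.0007, -0.0008], 'joint_torque': [0.009, -44.8325, 5.2462, -27.2139, 0.0577, 0.0587, -0.0021], 'position': [0.607, -0.0021, 0.059], 'tool_rot': [-0.2075, 3.134, 0.0001], 'ft_force': [0.182, 0.1563, 0.3656], 'torque': [0.0781, -0.0428, -0.0009], 'grip_force': 0.0, 'grip_width': 0.0084}
[[-9.913e-01 -1.318e-01  7.000e-04]
 [-1.318e-01  9.913e-01  1.000e-04]
 [-7.000e-04  0.000e+00 -1.000e+00]]
[[281.93427117 259.22553526]
 [281.96416494 250.69427471]]
```

View pics/w3.png

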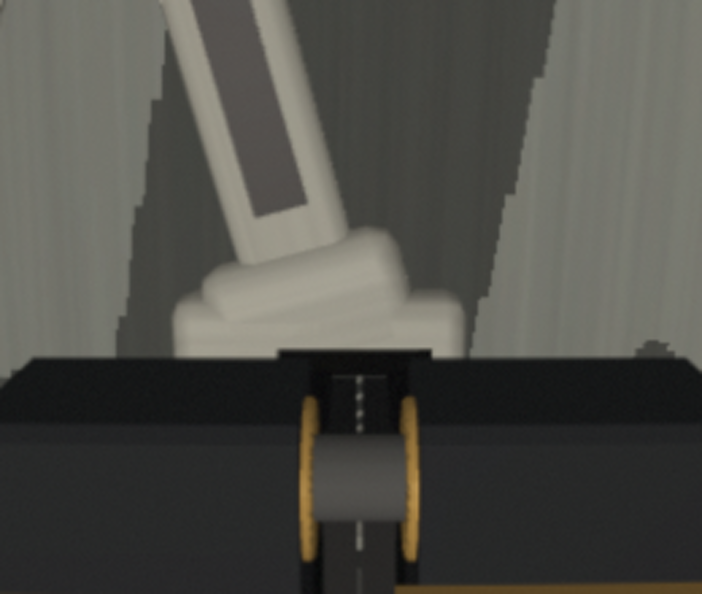

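>>> move_arm:
  increments: "0 0 -6 0 0 0 255;0 0 -6 0 0 0 255;0 0 -5 0 0 0 255;0 0 -3 0 0 0 255;0 0 -2 0 0 0 255;0 0 -1 0 0 0 255;0 0 0 0 0 0 255;0 0 0 0 0 0 255"

```text
time: 6.32
position: [0.6067, -0.002, 0.0357]
tool_rot: [-0.208, 3.135, 0.0]
ft_force: [-0.5, -1.0, 0.5]
grip_width: 0.004
grip_force: 0.0
```

>>> move_arm:
  increments: "0 0 -0.5 0 0 0 255;0 0 -0.5 0 0 0 255;0 0 -0.5 0 0 0 255;0 0 -0.5 0 0 0 255;0 0 0 0 0 0 255;0 0 0 0 0 0 255;0 0 0 0 0 0 255;0 0 0 0 0 0 255"

```text
time: 6.98
position: [0.6066, -0.002, 0.0336]
tool_rot: [-0.208, 3.135, 0.0]
ft_force: [0.3, 0.6, 0.9]
grip_width: 0.003
grip_force: 0.0
```

>>> move_arm:
  increments: "0 0 -0.5 0 0 0 255;0 0 -0.5 0 0 0 255;0 0 0 0 0 0 255;0 0 0 0 0 0 255;0 0 0 0 0 0 255;0 0 0 0 0 0 255;0 0 0 0 0 0 255;0 0 0 0 0 0 255"

```text
time: 7.65
position: [0.6066, -0.0021, 0.0326]
tool_rot: [-0.208, 3.135, 0.0]
ft_force: [0.3, 1.4, -0.3]
grip_width: 0.005
grip_force: 0.1
```

>>> move_arm:
  increments: "0 0 -0.5 0 0 0 255;0 0 -0.3 0 0 0 255;0 0 0 0 0 0 255;0 0 0 0 0 0 255;0 0 0 0 0 0 255;0 0 0 0 0 0 255;0 0 0 0 0 0 255;0 0 0 0 0 0 255"

```text
time: 8.32
position: [0.6067, -0.002, 0.0323]
tool_rot: [-0.208, 3.134, 0.0]
ft_force: [-1.3, -0.4, 5.4]
grip_width: 0.007
grip_force: 2.7
```

>>> move_arm:
  increments: "0 0 -0.5 0 0 0 255;0 0 0 0 0 0 255;0 0 0 0 0 0 255;0 0 0 0 0 0 255;0 0 0 0 0 0 255;0 0 0 0 0 0 255;0 0 0 0 0 0 255;0 0 0 0 0 0 255"

```text
time: 8.98
position: [0.6068, -0.002, 0.0323]
tool_rot: [-0.208, 3.134, 0.001]
ft_force: [-3.6, -0.3, 7.8]
grip_width: 0.001
grip_force: 3.9
```

>>> move_arm:
  increments: "0 0 -0.6 0 0 0 255;0 0 0 0 0 0 255;1 0.1 0 0 0 0 255;1 0.1 0 0 0 0 255;1 0.2 0 0 0 0 255;1 0.1 0 0 0 0 255;1 0.1 0 0 0 0 255;0 0 0 0 0 0 255"

```text
time: 9.65
position: [0.6116, -0.0014, 0.0322]
tool_rot: [0.208, -3.134, -0.001]
ft_force: [-4.8, -0.4, 11.4]
grip_width: 0.005
grip_force: 5.7
```

>>> move_arm:
  increments: "1 0.1 0 0 0 0 255;1 0.1 0 0 0 0 255;1 0.2 0 0 0 0 255;1 0.1 0 0 0 0 255;1 0.1 0 0 0 0 255;0 0 0 0 0 0 255;0 0 0 0 0 0 255;0 0 0 0 0 0 255"

```text
time: 10.32
position: [0.6165, -0.0007, 0.0324]
tool_rot: [0.208, -3.134, -0.002]
ft_force: [-4.8, 0.9, 12.9]
grip_width: 0.007
grip_force: 6.4
```

>>> move_arm:
  increments: "1 0.1 0.1 0 0 0 255;1 0.1 0.1 0 0 0 255;1 0.2 0.1 0 0 0 255;1 0.1 0.1 0 0 0 255;0.5 0.1 0 0 0 0 255;0 0 0 0 0 0 255;0 0 0 0 0 0 255;0 0 0 0 0 0 255"

```text
time: 10.98
position: [0.6207, -0.0002, 0.0327]
tool_rot: [0.208, -3.134, -0.002]
ft_force: [-6.3, 0.1, 12.7]
grip_width: 0.004
grip_force: 6.5
```

>>> move_arm:
  increments: "0 0 3 0 0 0 255;-5 -0.7 0 0 0 0 255;-6 -0.8 0 0 0 0 255;-5 -0.6 0 0 0 0 255;0 0 -1.5 0 0 0 255;0 0 -1 0 0 0 255;0 0 -0.5 0 0 0 255;0 0 0 0 0 0 255"

```text
time: 11.65
position: [0.6034, -0.0027, 0.0323]
tool_rot: [0.207, -3.131, -0.001]
ft_force: [-8.4, 0.3, 14.5]
grip_width: 0.002
grip_force: 7.4
```

>>> move_arm:
  increments: "1 0.1 0 0 0 0 255;1 0.1 0.1 0 0 0 255;1 0.2 0.1 0 0 0 255;1 0.1 0.1 0 0 0 255;1 0.1 0 0 0 0 255;0 0 0 0 0 0 255;0 0 0 0 0 0 255;0 0 0 0 0 0 255"

```text
time: 12.32
position: [0.6103, -0.0018, 0.0335]
tool_rot: [-0.208, 3.134, 0.001]
ft_force: [-5.7, 0.2, 14.5]
grip_width: 0.004
grip_force: 7.1
```

>>> move_arm:
  increments: "0 0 0.4 0 0 0 255;1 0.1 0.1 0 0 0 255;1 0.1 0.1 0 0 0 255;1 0.2 0.1 0 0 0 255;1 0.1 0 0 0 0 255;1 0.1 0 0 0 0 255;0 0 0 0 0 0 255;0 0 0 0 0 0 255"

```text
time: 12.98
position: [0.6153, -0.0011, 0.0339]
tool_rot: [-0.208, 3.134, 0.001]
ft_force: [-3.7, 0.8, 12.9]
grip_width: 0.007
grip_force: 6.2
```

>>> move_arm:
  increments: "0 0 0.2 0 0 0 255;1 0.1 0 0 0 0 255;1 0.1 0 0 0 0 255;1 0.2 0 0 0 0 255;1 0.1 0 0 0 0 255;1 0.1 0 0 0 0 255;0 0 0 0 0 0 255;0 0 0 0 0 0 255"

```text
time: 13.65
position: [0.6204, -0.0003, 0.0341]
tool_rot: [-0.208, 3.134, 0.002]
ft_force: [-4.1, 0.1, 11.1]
grip_width: 0.007
grip_force: 6.0
```

>>> move_arm:
  increments: "0 0 3 0 0 0 255;-5 -0.7 0 0 0 0 255;-5 -0.6 0 0 0 0 255;-4 -0.5 0 0 0 0 255;0 0 0 0 0 0 255;0 0 -2 0 0 0 255;0 0 -1 0 0 0 255;0 0 0 0 0 0 255"

```text
time: 14.32
position: [0.6063, -0.0024, 0.034]
tool_rot: [-0.208, 3.135, 0.001]
ft_force: [-5.4, 0.2, 11.6]
grip_width: 0.008
grip_force: 5.9
```

>>> move_arm:
  increments: "1 0.1 0 0 0 0 255;1 0.1 0 0 0 0 255;1 0.2 0 0 0 0 255;1 0.1 0 0 0 0 255;1 0.1 0 0 0 0 255;0 0 0 0 0 0 255;0 0 0 0 0 0 255;0 0 0 0 0 0 255"

```text
time: 14.98
position: [0.6119, -0.0014, 0.034]
tool_rot: [-0.208, 3.133, 0.002]
ft_force: [-3.8, 0.5, 11.0]
grip_width: 0.006
grip_force: 5.2
```

>>> move_arm:
  increments: "1 0.1 0 0 0 0 255;1 0.1 -0.1 0 0 0 255;1 0.2 0 0 0 0 255;1 0.1 -0.1 0 0 0 255;1 0.1 -0.1 0 0 0 255;0 0 0 0 0 0 255;0 0 0 0 0 0 255;0 0 0 0 0 0 255"

```text
time: 15.65
position: [0.6169, -0.0005, 0.0336]
tool_rot: [-0.208, 3.133, 0.002]
ft_force: [-2.1, 1.3, 10.2]
grip_width: 0.002
grip_force: 5.1
```

>>> move_arm:
  increments: "1 0.1 -0.1 0 0 0 255;1 0.1 -0.1 0 0 0 255;1 0.2 0 0 0 0 255;0.5 0 -0.1 0 0 0 255;0 0 0 0 0 0 255;0 0 0 0 0 0 255;0 0 0 0 0 0 255;0 0 0 0 0 0 255"

```text
time: 16.32
position: [0.6203, 0.0002, 0.0333]
tool_rot: [-0.208, 3.134, 0.002]
ft_force: [-3.1, 0.6, 10.0]
grip_width: 0.002
grip_force: 5.1
```

>>> move_arm:
  increments: "0 0 3 0 0 0 255;-5 -0.7 0 0 0 0 255;-5 -0.6 0 0 0 0 255;-4 -0.6 0 0 0 0 255;0 0 0 0 0 0 255;0 0 -2 0 0 0 255;0 0 -1.1 0 0 0 255;0 0 0 0 0 0 255"

```text
time: 16.98
position: [0.6052, -0.0029, 0.0328]
tool_rot: [0.207, -3.134, -0.001]
ft_force: [-5.5, 0.4, 10.4]
grip_width: 0.006
grip_force: 5.7
```

>>> move_arm:
  increments: "1 0.1 0 0 0 0 255;1 0.1 -0.1 0 0 0 255;1 0.2 -0.1 0 0 0 255;1 0.1 -0.1 0 0 0 255;1 0.1 -0.1 0 0 0 255;0 0 0 0 0 0 255;0 0 0 0 0 0 255;0 0 0 0 0 0 255"

```text
time: 17.65
position: [0.6112, -0.0017, 0.0327]
tool_rot: [-0.208, 3.134, 0.001]
ft_force: [-2.9, 0.5, 9.3]
grip_width: 0.005
grip_force: 4.9
```

>>> move_arm:
  increments: "0 0 -0.2 0 0 0 255;1 0.1 -0.1 0 0 0 255;1 0.1 -0.1 0 0 0 255;1 0.2 -0.1 0 0 0 255;1 0.1 0 0 0 0 255;1 0.1 0 0 0 0 255;0 0 0 0 0 0 255;0 0 0 0 0 0 255"

```text
time: 18.32
position: [0.6158, -0.0008, 0.0322]
tool_rot: [0.208, -3.135, -0.002]
ft_force: [-4.6, 1.4, 10.7]
grip_width: 0.005
grip_force: 5.6
```

>>> move_arm:
  increments: "0 0 0 0 0 0 255;1 0.1 -0.1 0 0 0 255;1 0.1 0 0 0 0 255;1 0.2 0 0 0 0 255;0.5 0.1 0 0 0 0 255;0 0 0 0 0 0 255;0 0 0 0 0 0 255;0 0 0 0 0 0 255"

```text
time: 18.98
position: [0.6184, -0.0003, 0.0321]
tool_rot: [0.208, -3.133, -0.003]
ft_force: [-7.0, 1.2, 12.2]
grip_width: 0.004
grip_force: 6.5
```

>>> move_arm:
  increments: "1 0.1 0 0 0 0 255;1 0.1 0 0 0 0 255;0 0 0 0 0 0 255;0 0 0 0 0 0 255;0 0 0 0 0 0 255;0 0 0 0 0 0 255;0 0 0 0 0 0 255;0 0 0 0 0 0 255"

```text
time: 19.65
position: [0.6199, -0.0, 0.032]
tool_rot: [0.208, -3.132, -0.003]
ft_force: [-7.8, 2.0, 13.4]
grip_width: 0.004
grip_force: 6.9
```

>>> move_arm:
  increments: "0 0 3 0 0 0 255;-5 -0.7 0 0 0 0 255;-5 -0.6 0 0 0 0 255;-4 -0.6 0 0 0 0 255;0 0 0 0 0 0 255;0 0 -2 0 0 0 255;0 0 -1 0 0 0 255;0 0 0 0 0 0 255"

```text
time: 20.32
position: [0.6068, -0.0028, 0.032]
tool_rot: [0.208, -3.134, -0.001]
ft_force: [-5.6, -0.5, 11.2]
grip_width: 0.005
grip_force: 5.9
```

>>> move_arm:
  increments: "1 0.1 0 0 0 0 255;1 0.1 0 0 0 0 255;1 0.2 0 0 0 0 255;1 0.1 0 0 0 0 255;1 0.1 0 0 0 0 255;0 0 0 0 0 0 255;0 0 0 0 0 0 255;0 0 0 0 0 0 255"

```text
time: 20.98
position: [0.61, -0.0023, 0.0321]
tool_rot: [0.207, -3.13, -0.002]
ft_force: [-10.8, 0.3, 17.3]
grip_width: 0.008
grip_force: 8.2
```

>>> move_arm:
  increments: "0 0 4 0 0 0 255;0 0 20 0 0 0 255;0 0 25 0 0 0 255;10 1 25 0 0 0 255;20 2 20 0 0 0 255;25 3 20 0 0 0 255;15 2 10 0 0 0 255;0 0 0 0 0 0 255"

```text
time: 21.65
position: [0.6865, 0.0069, 0.1573]
tool_rot: [-0.21, 3.127, -0.001]
ft_force: [-0.7, -0.4, 0.6]
grip_width: 0.008
grip_force: 0.0
```

Run:
```python
from h import *
s=ctrl.get_state();print(s["time"],s["position"],s["tool_rot"],s["ft_force"])
p=ctrl.get_image("wrist");np.save("w4.npy",p,allow_pickle=True)
o=proj(p,[[.655,.001,.028]])[0];print(o)
u,v=int(o[0])-90,max(int(o[1])-100,0);print(u,v)
cv2.imwrite("pics/w4.png",cv2.resize(p["frame"][v:v+150,u:u+200,::-1],None,fx=4,fy=4,interpolation=cv2.INTER_CUBIC))
```

```text
21.65 [0.68648113 0.00694131 0.15726494] [-2.09663066e-01  3.12737092e+00 -5.29644620e-04] [-0.70008373 -0.38111323  0.6222196 ]
[280.2706861  164.63265299]
190 64
```

View pics/w4.png

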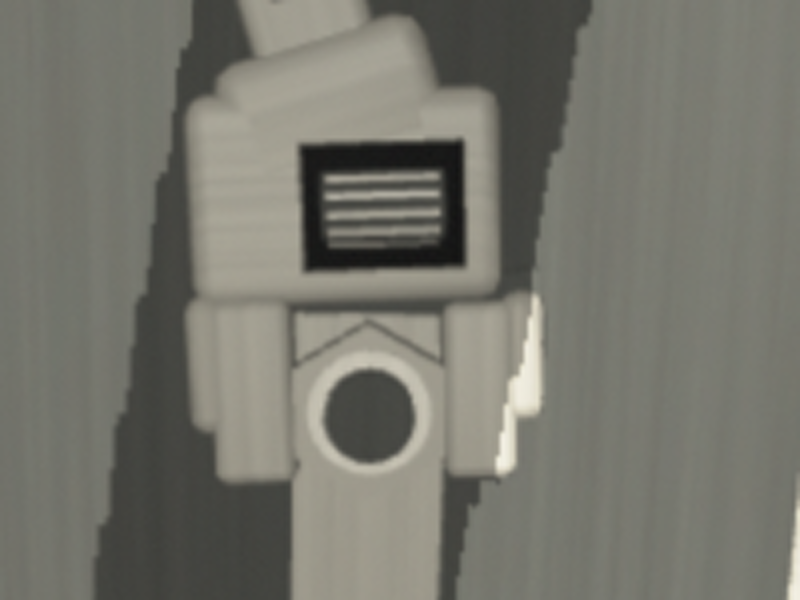

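>>> move_arm:
  increments: "-15 -2 -10 0 0 0 255;-25 -3 -20 0 0 0 255;-25 -3 -20 0 0 0 255;-10 -1 -25 0 0 0 255;0 0 -25 0 0 0 255;0 0 -18 0 0 0 255;0 0 -4 0 0 0 255;0 0 -1 0 0 0 255"

```text
time: 22.37
position: [0.601, -0.0038, 0.0291]
tool_rot: [0.206, -3.123, -0.001]
ft_force: [-10.4, 0.2, 9.3]
grip_width: 0.004
grip_force: 6.7
```

>>> move_arm:
  increments: "0 0 -0.5 0 0 0 255;0 0 -0.5 0 0 0 255;0 0 0 0 0 0 255;1 0.1 0 0 0 0 255;1 0.1 0 0 0 0 255;1 0.2 0 0 0 0 255;0 0 0 0 0 0 255;0 0 0 0 0 0 255"

```text
time: 23.03
position: [0.6013, -0.0037, 0.0289]
tool_rot: [0.205, -3.117, -0.002]
ft_force: [-16.8, -0.8, 13.1]
grip_width: 0.008
grip_force: 10.7
```

>>> move_arm:
  increments: "1 0.1 0 0 0 0 255;1 0.1 0 0 0 0 255;1 0.1 0 0 0 0 255;0 0 0 0 0 0 255;0 0 0 0 0 0 255;0 0 0 0 0 0 255;0 0 0 0 0 0 255;0 0 0 0 0 0 255"

```text
time: 23.7
position: [0.6017, -0.0036, 0.0287]
tool_rot: [0.205, -3.112, -0.003]
ft_force: [-22.9, -1.1, 18.3]
grip_width: 0.003
grip_force: 14.6
```

>>> move_arm:
  increments: "-6 -0.8 0.5 0 0 0 255;0 0 4 0 0 0 255;0 0 6 0 0 0 255;0 0 0 0 0 0 255;0 0 0 0 0 0 255;0 0 0 0 0 0 255;0 0 0 0 0 0 255;0 0 0 0 0 0 255"

```text
time: 24.37
position: [0.6071, -0.0031, 0.0408]
tool_rot: [0.208, -3.134, 0.0]
ft_force: [-0.5, -0.5, 0.3]
grip_width: 0.004
grip_force: 0.0
```

Run:
```python
from h import *
p=ctrl.get_image("wrist")
s=ctrl.get_state();print({k:np.round(s[k],4).tolist() for k in("joint_positions","position","tool_rot","ft_force")})
a=np.load("w4.npy",allow_pickle=True).item()
def W(c,z): return unproj(a,[[190+c[0]/4-.375,64+c[1]/4-.375]],z)[0]
j=[W((291,320),.028),W((291,460),.028),W((446,320),.028),W((446,460),.028)]
d=j[1]-j[0];print("yaw",np.arctan2(d[1],d[0]),"gap",[np.hypot(*(j[i+2]-j[i])[:2]) for i in(0,1)])
d=W((445,315),.032)-W((445,315),.032)
print("nut w",np.hypot(*(W((441,360),.032)-W((295,364),.032))[:2]),"stud",W((369,416),.04))
e=W((304,145),.028)-W((304,271),.028);f=W((464,140),.028)-W((304,145),.028);print("slot yaw",np.arctan2(-e[1],-e[0]),np.arctan2(f[1],f[0])-np.pi/2)
b=np.load("w2.npy",allow_pickle=True).item()
V=lambda c:unproj(b,[[200+c[0]/4-.375,80+c[1]/4-.375]],.028)[0]
A,B=V((310,303)),V((360,415));C,D=V((427,240)),V((485,355));n=np.array([-np.sin(.13),np.cos(.13)])
print("gap0",((C+D-A-B)[:2]/2)@n)
```

```text
{'joint_positions': [-0.3921, 0.4018, 0.4292, 1.7699, -0.1931, 1.0118, 1.8133], 'position': [0.6071, -0.0031, 0.0408], 'tool_rot': [0.2079, -3.1344, 0.0001], 'ft_force': [0.2336, -0.5393, -0.9235]}
yaw 0.12027867151738367 gap [np.float64(0.03261040390961111), np.float64(0.03337588015164344)]
nut w 0.030509833376695453 stud [0.65576372 0.00251223 0.04      ]
slot yaw 0.12364310226398156 0.16453739438980075
gap0 0.03787889699299978
```

>>> move_arm:
  increments: "1 0.1 -4 0 0 0 255;0 0 -3 0 0 0 255;0 0 -1 0 0 0 255;0 0 -0.5 0 0 0 255;0 0 -0.5 0 0 0 255;0 0 -0.5 0 0 0 255;0 0 0 0 0 0 255;0 0 0 0 0 0 255"

```text
time: 25.08
position: [0.6079, -0.003, 0.0323]
tool_rot: [0.208, -3.134, -0.001]
ft_force: [-3.5, -0.5, 6.0]
grip_width: 0.003
grip_force: 3.1
```

>>> move_arm:
  increments: "0 0 -0.4 0 0 0 255;0 0 -0.2 0 0 0 255;1 0.1 0 0 0 0 255;1 0.1 0 0 0 0 255;1 0.1 0 0 0 0 255;1 0.2 0 0 0 0 255;0 0 0 0 0 0 255;0 0 0 0 0 0 255"

```text
time: 25.75
position: [0.6106, -0.0026, 0.0321]
tool_rot: [0.207, -3.131, -0.002]
ft_force: [-6.7, 0.9, 12.8]
grip_width: 0.002
grip_force: 5.9
```

>>> move_arm:
  increments: "1 0.1 0.1 0 0 0 255;1 0.1 0 0 0 0 255;1 0.1 0 0 0 0 255;1 0.2 0 0 0 0 255;1 0.1 0 0 0 0 255;0 0 0 0 0 0 255;0 0 0 0 0 0 255;0 0 0 0 0 0 255"

```text
time: 26.42
position: [0.6141, -0.0019, 0.0321]
tool_rot: [0.207, -3.128, -0.003]
ft_force: [-10.1, 0.1, 15.6]
grip_width: 0.004
grip_force: 7.4
```

>>> move_arm:
  increments: "0 0 0.6 0 0 0 255;0 0 0.3 0 0 0 255;1 0.1 0 0 0 0 255;1 0.1 0 0 0 0 255;1 0.2 0 0 0 0 255;0 0 0 0 0 0 255;0 0 0 0 0 0 255;0 0 0 0 0 0 255"

```text
time: 27.08
position: [0.6187, -0.0019, 0.0323]
tool_rot: [0.207, -3.132, -0.0]
ft_force: [-6.2, -0.7, 8.8]
grip_width: 0.004
grip_force: 4.0
```

>>> move_arm:
  increments: "0 0 6 0 0 0 255;0 0 20 0 0 0 240;0 0 25 0 0 0 115;-20 -8 20 0 0 3 115;-25 -10 0 0 0 3 115;-30 -12 0 0 0 3 115;-25 -11 0 0 0 3 115;-20 -8 0 0 0 2.8 115"

```text
time: 27.75
position: [0.4987, -0.0516, 0.1031]
tool_rot: [-0.612, 3.081, -0.0]
ft_force: [-0.7, -0.4, 0.4]
grip_width: 0.426
grip_force: 0.0
```

Run:
```python
from h import *
p=ctrl.get_image("wrist")
s=ctrl.get_state();print({k:np.round(s[k],4).tolist() for k in("time","joint_positions","position","tool_rot","ft_force","grip_width")})
r=R.from_rotvec(s["tool_rot"]).as_matrix();print("toolx deg",np.degrees(np.arctan2(r[1,0],r[0,0])))
o=np.array([.6556,.002]);y=.13;M=np.array([[np.cos(y),-np.sin(y)],[np.sin(y),np.cos(y)]])
f=p["frame"][:,:,::-1].copy()
for q in((-162,-32),(-110,-18),(-234.5,-51.3)):
    w=np.r_[o+M@np.array(q)/1e3,.0245];uv=proj(p,w)[0];print(q,w,uv);cv2.circle(f,tuple(int(round(v)) for v in uv),3,(0,0,255),-1)
np.save("w5.npy",p,allow_pickle=True);cv2.imwrite("pics/w5.png",f)
```

```text
{'time': 27.8, 'joint_positions': [-0.3738, 0.0976, 0.452, 1.9795, -0.0484, 1.0778, 2.062], 'position': [0.4951, -0.0535, 0.1026], 'tool_rot': [0.6109, -3.0786, -0.0014], 'ft_force': [-4.0167, -1.5026, -0.8294], 'grip_width': 0.4701}
toolx deg -157.55287828748192
(-162, -32) [ 0.49911527 -0.05073071  0.0245    ] [282.67723167 218.42203894]
(-110, -18) [ 0.54886161 -0.03010787  0.0245    ] [282.73524289 285.3728083 ]
(-234.5, -51.3) [ 0.42972897 -0.07926633  0.0245    ] [282.89569065 112.62883572]
```

View pics/w5.png

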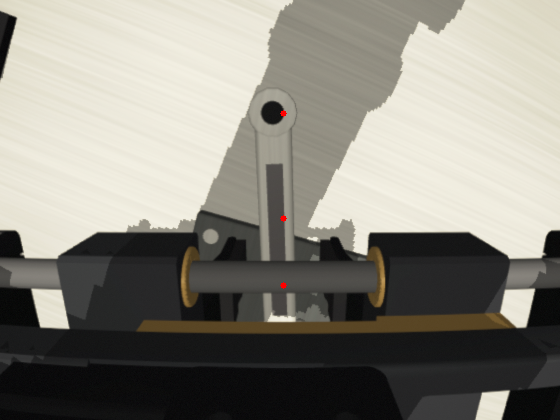

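Run:
```python
from h import *
p=np.load("w5.npy",allow_pickle=True).item()
e=unproj(p,[[272,113]],.0235)[0];h=unproj(p,[[276,200]],.0245)[0];print(e,h)
for o in([.6556,.002],[.655,.001]):
    d=np.array(o)-e[:2];print(np.hypot(*d),np.arctan2(d[1],d[0])-np.arctan2(51.3,234.5))
d=h-e;print("handle dir yaw",np.arctan2(d[1],d[0])-.26)
w=np.load("w1.npy",allow_pickle=True).item();e=unproj(w,[[171,133]],.0235)[0];d=np.array([.6556,.002])-e[:2];print(np.arctan2(d[1],d[0])-np.arctan2(51.3,234.5))
```

```text
[ 0.43278373 -0.08609299  0.0235    ] [ 0.48818713 -0.06046951  0.0245    ]
0.23959855283233553 0.1611309229090594
0.23867396383198503 0.1581588507479988
handle dir yaw 0.1731913482868651
0.13614605679808223
```

>>> move_arm:
  increments: "0 0 -10 0 0 1.6 115;0 0 -10 0 0 0 115;0 0 -10 0 0 0 115;0 0 0 0 0 0 115;0 0 0 0 0 0 115;0 0 0 0 0 0 115;0 0 0 0 0 0 115;0 0 0 0 0 0 115"

```text
time: 28.47
position: [0.5006, -0.0505, 0.0733]
tool_rot: [-0.653, 3.072, -0.0]
ft_force: [0.1, 0.2, 0.5]
grip_width: 0.551
grip_force: 0.0
```

Shift −5 mm in y and go down to z≈0.0165.

>>> move_arm:
  increments: "0 -3 -10 0 0 0 115;0 -2 -10 0 0 0 115;0 0 -12 0 0 0 115;0 0 -12 0 0 0 115;0 0 -8 0 0 0 115;0 0 -4.3 0 0 0 115;0 0 0 0 0 0 115;0 0 0 0 0 0 115"

```text
time: 29.13
position: [0.5001, -0.0557, 0.0165]
tool_rot: [0.653, -3.073, 0.0]
ft_force: [0.7, -0.2, 0.5]
grip_width: 0.55
grip_force: 0.0
```

>>> move_arm:
  increments: "0 0 0 0 0 0 180;0 0 0 0 0 0 180;0 0 0 0 0 0 200;0 0 0 0 0 0 200;0 0 0 0 0 0 200;0 0 0 0 0 0 200;0 0 0 0 0 0 200;0 0 0 0 0 0 200"
  grip_force: 8

```text
time: 29.8
position: [0.5006, -0.0558, 0.017]
tool_rot: [-0.652, 3.072, -0.0]
ft_force: [0.3, -1.0, 2.0]
grip_width: 0.297
grip_force: 8.0
```

Run:
```python
import numpy as np
c=np.array([.6556,.002])*1e3;a0=np.arctan2(-57.8,-155);r=165.4
a=a0-np.radians(np.arange(0,67,3));P=c+r*np.c_[np.cos(a),np.sin(a)]
print("\n".join(f"{k} {d[0]:.1f} {d[1]:.1f}  -> {q.round(1)}" for k,d,q in zip(range(3,99,3),np.diff(P,axis=0),P[1:])))
```

```text
3 -2.8 8.2  -> [497.8 -47.6]
6 -2.4 8.3  -> [495.4 -39.3]
9 -1.9 8.4  -> [493.5 -30.8]
12 -1.5 8.5  -> [492.  -22.3]
15 -1.0 8.6  -> [490.9 -13.7]
18 -0.6 8.6  -> [490.4  -5.1]
21 -0.1 8.7  -> [490.2   3.6]
24 0.3 8.7  -> [490.5  12.2]
27 0.8 8.6  -> [491.3  20.9]
30 1.2 8.6  -> [492.5  29.4]
33 1.7 8.5  -> [494.2  37.9]
36 2.1 8.4  -> [496.3  46.3]
39 2.5 8.3  -> [498.8  54.6]
42 3.0 8.1  -> [501.8  62.8]
45 3.4 8.0  -> [505.2  70.7]
48 3.8 7.8  -> [509.   78.5]
51 4.2 7.6  -> [513.2  86.1]
54 4.6 7.3  -> [517.8  93.4]
57 5.0 7.1  -> [522.7 100.5]
60 5.3 6.8  -> [528.1 107.3]
63 5.7 6.5  -> [533.8 113.8]
66 6.0 6.2  -> [539.8 120.1]
```

>>> move_arm:
  increments: "-2.8 8.2 0 0 0 -3 200;-2.4 8.3 0 0 0 -3 200;-1.9 8.4 0 0 0 -3 200;-1.5 8.5 0 0 0 -3 200;-1 8.6 0 0 0 -3 200;-0.6 8.6 0 0 0 -3 200;0 0 0 0 0 0 200;0 0 0 0 0 0 200"

```text
time: 30.47
position: [0.4904, -0.0042, 0.017]
tool_rot: [-0.166, 3.136, 0.002]
ft_force: [-0.3, 0.8, 3.5]
grip_width: 0.291
grip_force: 8.0
```

>>> move_arm:
  increments: "-0.1 8.7 0 0 0 -3 200;0.3 8.7 0 0 0 -3 200;0.8 8.6 0 0 0 -3 200;1.2 8.6 0 0 0 -3 200;1.7 8.5 0 0 0 -3 200;2.1 8.4 0 0 0 -3 200;2.5 8.3 0 0 0 -3 200;3 8.1 0 0 0 -3 200"

```text
time: 31.13
position: [0.5009, 0.0604, 0.0169]
tool_rot: [-0.495, -3.101, 0.005]
ft_force: [-1.8, -6.6, 5.8]
grip_width: 0.296
grip_force: 8.1
```

>>> move_arm:
  increments: "3.4 8 0 0 0 -3 200;3.8 7.8 0 0 0 -3 200;4.2 7.6 0 0 0 -3 200;4.6 7.3 0 0 0 -3 200;5 7.1 0 0 0 -3 200;5.3 6.8 0 0 0 -3 200;0 0 0 0 0 0 200;0 0 0 0 0 0 200"

```text
time: 31.8
position: [0.5269, 0.106, 0.0166]
tool_rot: [-0.97, -2.986, 0.004]
ft_force: [-3.3, -3.0, 6.7]
grip_width: 0.292
grip_force: 7.9
```

Run:
```python
from h import *
s=ctrl.get_state();print({k:np.round(s[k],4).tolist() for k in("time","joint_positions","position","tool_rot","ft_force","torque","grip_width")})
p=ctrl.get_image("wrist");np.save("w6.npy",p,allow_pickle=True)
r=R.from_rotvec(s["tool_rot"]).as_matrix();print("toolx deg",np.degrees(np.arctan2(r[1,0],r[0,0])))
```

```text
{'time': 31.8, 'joint_positions': [-0.6689, 0.3062, 0.4776, 1.9575, -0.1738, 0.9207, 0.8386], 'position': [0.5269, 0.106, 0.0166], 'tool_rot': [-0.9696, -2.986, 0.0036], 'ft_force': [-3.2929, -2.9632, 6.7075], 'torque': [-0.6813, 0.5489, -0.0551], 'grip_width': 0.2916}
toolx deg 144.02054443362312
```

>>> move_arm:
  increments: "0 0 0 0 0 0 115;0 0 0 0 0 0 115;0 0 0 0 0 0 115;0 0 0 0 0 0 115;0 0 0 0 0 0 115;0 0 3 0 0 0 115;0 0 10 0 0 0 115;0 0 20 0 0 0 115"

```text
time: 32.52
position: [0.5259, 0.1071, 0.0487]
tool_rot: [-0.97, -2.985, 0.004]
ft_force: [0.4, 0.5, -0.6]
grip_width: 0.548
grip_force: 0.0
```

>>> move_arm:
  increments: "0 0 30 0 0 0 115;5 -10 30 0 0 0 115;20 -20 30 0 0 0 115;30 -25 20 0 0 0 115;30 -25 15 0 0 0 115;30 -20 0 0 0 0 115;20 -18 0 0 0 0 115;0 0 0 0 0 0 115"

```text
time: 33.18
position: [0.6641, -0.0152, 0.1746]
tool_rot: [0.978, 2.98, -0.006]
ft_force: [-2.7, -0.1, 0.6]
grip_width: 0.553
grip_force: 0.0
```

Run:
```python
from h import *
s=ctrl.get_state();print({k:np.round(s[k],4).tolist() for k in("time","position","tool_rot","ft_force")})
p=ctrl.get_image("wrist");np.save("w7.npy",p,allow_pickle=True)
print(proj(p,[[.6556,.002,.032]]),p["position"])
cv2.imwrite("pics/w7.png",cv2.resize(p["frame"][0:260,100:450,::-1],None,fx=2.25,fy=2.25,interpolation=cv2.INTER_CUBIC))
```

```text
{'time': 33.1833, 'position': [0.6641, -0.0152, 0.1746], 'tool_rot': [0.9784, 2.9804, -0.0057], 'ft_force': [-2.6669, -0.0983, 0.6014]}
[[293.27536402 179.64499869]] [0.60919453 0.02499759 0.33649469]
```

View pics/w7.png

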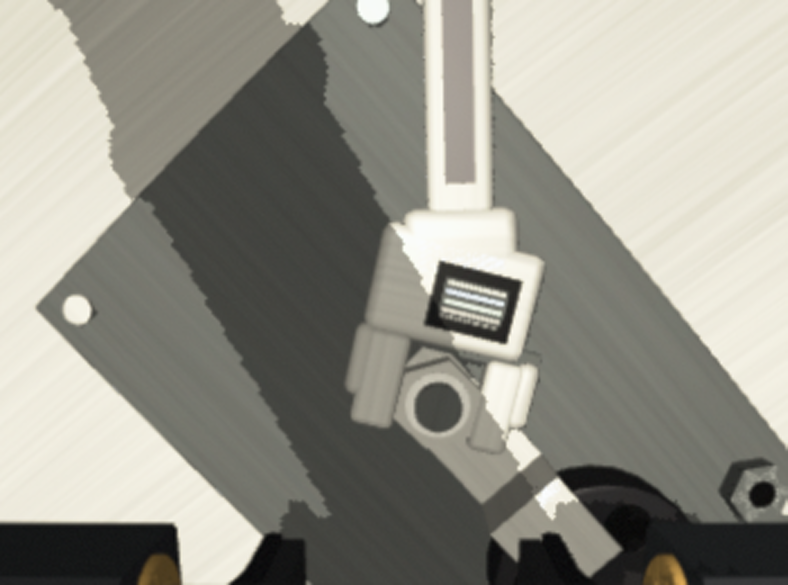

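Run:
```python
from h import *
from scipy.optimize import brentq
p=np.load("w7.npy",allow_pickle=True).item()
W=lambda c,z:unproj(p,[[100+c[0]/2.25-.28,c[1]/2.25-.28]],z)[0][:2]
dg=np.degrees
stud=W((438,406),.040);print("stud",stud)
def yaw(h,o):
    d=h-o;L=np.hypot(*d);g=lambda t:np.hypot(-56-t*np.cos(.26),-4-t*np.sin(.26))/1e3-L
    t=brentq(g,0,300);w=np.arctan2(-4-t*np.sin(.26),-56-t*np.cos(.26))
    return dg((np.arctan2(d[1],d[0])-w+np.pi)%(2*np.pi)-np.pi)
print("end yaw",yaw(W((457,10),.0245),stud))
a,b=W((459,180),.0245),W((456.5,10),.0245);d=a-b;print("handle dir yaw",dg(np.arctan2(d[1],d[0])-.26))
c=[W(q,.028) for q in((440,262),(521,285),(506,343),(427,322))]
an=lambda u,v:dg(np.arctan2(*(v-u)[::-1]))
print("slot x",an(c[0],c[3]),an(c[1],c[2]),"y-90",an(c[0],c[1])-90,an(c[3],c[2])-90)
q=np.load("w5.npy",allow_pickle=True).item()
for u in((272,113),(276,200)): print("before",yaw(unproj(q,[u],.0245)[0][:2],stud))
```

```text
stud [0.65533222 0.00311977]
end yaw -49.753517845321056
handle dir yaw -49.8404454397471
slot x -48.45806928741973 -49.52291866335483 y-90 -51.60233894839556 -50.943166789381536
before 9.457891329789785
before 9.308036717176254
```

>>> move_arm:
  increments: "0 0 10 0 0 0 115;0 0 10 0 0 0 115;0 0 0 0 0 0 115;0 0 0 0 0 0 115;0 0 0 0 0 0 115;0 0 0 0 0 0 115;0 0 0 0 0 0 115;0 0 0 0 0 0 115"

```text
time: 33.9
position: [0.6608, -0.0089, 0.1933]
tool_rot: [-0.971, -2.987, 0.0]
ft_force: [-0.6, -0.1, -0.7]
grip_width: 0.552
grip_force: 0.0
```

```bash
python3 -c "
from bench import ctrl
print(ctrl.close_job())"
```

```text
the job is handed in; nothing more can be done
None
```

Job handed in at about 34 s: the worm was rolled until it stalled on the nut and the wrench then turned about 59° clockwise and left around the nut, but one mis-aimed check rub put about 18 N vertical and 29 N total on the worm, over its 18 N limit, and no verdict came back.

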